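# Build up a two-wheel polishing stack and run it round once

## Robot

A 6-joint arm with a two-finger parallel gripper is mounted at the origin on the work surface. World frame = base frame: x ahead of the robot, y to its left, z up, the work surface at z = 0. Lengths are in mm, angles in rad, forces in N, time in s.
With the tool pointing down it reaches from about 300 to 850 mm from the base axis. Payload 4.2 kg.
Tool frame: the origin (TCP) lies at the very end of the fingers, on their centre line; the grasp point (between the pads) lies 19 mm behind it; z points along the fingers, y is the line along which they close (so a half turn about z gives the same grasp; the last joint's range is limited). The gripper opens to 91 mm and grips with 3 to 60 N. Pads are 32 mm wide; open, the fingers measure 118 mm over their backs; the gripper's body (76 mm by 178 mm) begins 60 mm behind the grasp point.
Start: joints at [1.239, 0.32, 1.565, -0, 1.257, -0.02], TCP at [176.397, 547.291, 213.976] pointing down, gripper open.
Joint ranges: [-3.11, 3.11], [-0.84, 2.01], [0.21, 2.61], [-1.34, 4.49], [0.05, 2.63], [-2.56, 2.56]. Speed limits (rad/s): [2.57, 2.57, 3.14, 3.14, 3.14, 3.14].

## Interface

Orientations are given as a rotation vector (axis times angle).
In Python, from plant import status, vision, ticket gives the robot as it stands. The module is installed in compiled form; this text tells all that it offers.
- The arm moves only by the tool servo_tool, never from a script. Its argument "rows" is a list that holds one entry, the list of rows, each a list of 5 numbers: the opening, from 0 (shut) to 1 (fully open), then the shift along the tool's x, y, z in m, then the turn about the tool's z in rad. In form: [[[hand, x, y, z, roll], ...]]. A call has 1 to 12 rows; each row is the pose to reach, as a shift and turn from the pose commanded when the call began, along the tool's axes at that moment; what a row does not reach only later rows make up. A row lasts 1/8 s, in which the tool goes at most 62.5 mm and 10.7 degrees, less where a joint would pass 70% of its speed; a pose out of reach is approached as far as the arm can. A call with a gripper value outside its range is refused whole. The fingers move at their own pace and stop on an object; "squeeze" is the grip in N (left out, the last holds). Time passes only in rows, so rows that repeat a pose let the fingers close. It gives the time, the measured TCP pose, the force, the opening and the grip force at its end, in the units of the state.
- status.read_state(): the state, without advancing time (a new reading comes with each control period).
- vision.snapshot(name): name is "scene" or "side" or "wrist"; returns a dict with "image" (400x640x3 uint8, red, green, blue), "depth" (400x640 float32, mm along the optical axis (not along the pixel's ray), 0 where there is no reading), "mtx" (3x3 intrinsics, pixels), "pose" (4x4, takes a point from camera to world coordinates); the wrist camera has in their place "hand_eye" (4x4, takes a point from camera to tool coordinates, whose origin is the TCP and whose axes are the flange's). Camera axes: x right, y down, z forward; pixel columns grow to the right and rows downward; lengths in mm; the calibration is good to about 2 mm. A picture is of the moment at which its call begins: read the wrist's pose just before it.
- ticket.job_done(): hands the job in; it is judged then, once.
The state is a dict: "time": time; "qpos": joint angles; "qd": joint speeds; "joint_efforts": joint torques, N m; "tcp_pos": TCP position; "orientation": TCP orientation; "contact_force": force on the tool from outside, world axes, zero at the start; "torque": the same for the moment, N m; "opening": finger opening in mm; "grip_force": force on a finger pad.
Only numpy, scipy, OpenCV 4.12 (cv2) and the standard library are available. Lean on these libraries where they do the work, as an engineer would, in place of code of your own. Each camera call takes 0.05 s, during which the arm holds its last target. There are 200 camera calls.

## Task

Build the cork polishing stack on the upright arbor of the hand-turned spindle: first the wider wheel, which stands on edge in the wooden rack (lay it flat on the rubber pad, let go, and take it again from above), then the narrower wheel on top of it, each lowered all the way down and not dropped. Then crank the spindle round anticlockwise as seen from above: past the pointed index post, on through one whole further turn, and stop with the handle in line with the post again. Leave the other things on the bench where they are.

Things in the scene. Friction and masses are not known exactly. Their poses are not given: they have to be found in the camera images.
- wide_wheel_mid (a point): Centre of the wide wheel: a cork disc 130 mm across, 20 mm thick; steel hub 50 mm across standing out 16 mm on both faces (52 mm long overall), bore 25 mm, both faces alike; about 0.3 kg. z is its axis. It starts on edge in the rack, axis level along the rack board's x, centre 65 mm above the board. Lying flat it rests on its hub, centre 26 mm above its support.
- narrow_wheel_mid (a point): Centre of the narrow cork polishing wheel: a disc 90 mm across and 18 mm thick, steel hub 50 mm across standing out 16 mm on both faces (50 mm long overall), bore 25 mm, both faces alike, about 0.18 kg. z is its axis. It lies flat on its hub at one end or the other of the wooden tray, centre 25 mm above it; the paperweight is at the other end and the tin in the middle.
- tray: The plain wooden tray-board under the narrow wheel, 340 x 180 x 12 mm, fixed, flat; origin at the centre of its underside, x along its length.
- slot (a point): The rack: middle of the floor of its slot, which is on the top of the fixed rack board (12 mm above the bench; board 340 x 180 mm, x along its length). The slot runs along y, is 22.6 mm wide, with 10 mm walls 25 mm high on both sides.
- pad (a point): Middle of the rubber pad on the same board, 165 mm from the slot along the board's +x: 190 x 165 mm of clear flat surface at the board's top. x and y as those of the board.
- arbor_foot (a point): On the spindle's axis at the top face of its turning plate (224 mm across), 70 mm above the bench. The upright steel arbor, 18 mm thick with a tapered tip, rises 86 mm from here; z is up. Seated, the wide wheel's centre is 26 mm above this point and the narrow one's 77 mm.
- handle_mid (a point): The crank handle's middle, 80 mm above the plate's top: an upright round wooden grip 76 mm long, 24 to 28 mm thick, 90 mm from the spindle's axis; its top is 102 mm above the plate. It spins freely on its pin.
- index (a point): Tip of the pointed steel index post, 14 mm thick, fixed on the spindle's base, 132 mm from the axis and 90 mm above the bench; it does not turn.
- spindle (a joint): Angle of the plate (rad), anticlockwise seen from above counts up; 0 and 6.28 are with the handle in line with the index post. It starts 0.5 to 1.6 rad short of the post (negative) and must finish at 6.28. It turns with light friction (about 1.5 N at the handle) and stays where it is left; travel -3 to 9.
- tumbler: Bystander between robot and spindle: a green glass tumbler 68 mm across, 85 mm high; origin at the centre of its underside.
- paperweight: Bystander on the tray: a solid glass paperweight, 76 mm across, 66 mm high; origin at the centre of its underside.
- wax: Bystander in the middle of the tray: a small metal tin, 42 mm across, 45 mm high; origin at the centre of its underside.
- jacks: Bystander: a pair of steel jacks (big tweezers) lying beyond the spindle, 200 mm long, 15 mm high; origin at mid-length.
- shears: Bystander: steel shears lying at the far right, 200 mm long, 15 mm high; origin at the pivot.
- paddle: Bystander: a wooden paddle lying at the far left, 260 mm long, 23 mm high; origin where blade and handle meet.
- mould: Bystander at the right: a round steel mould pot, 90 mm across, 70 mm high; origin at the centre of its underside.
Not all that is in view belongs to the job. What is shaped like the part that bears narrow_wheel_mid but red or yellow is not meant.

How it is judged (in metres and radians):
On the way, in this order (a step that is already met when the one before it is completed fails the run):
1. the wide wheel lies flat on the rubber pad, released (horizontal distance between wide_wheel_mid and pad below 0.09 m and z of wide_wheel_mid in the frame of pad below 0.034 m and angle between the z axis of wide_wheel_mid and the z axis of pad, either way round below 0.12 rad and contact force between the fingers and wide_wheel below 0.2 N), for 0.1 s.
2. the wide wheel is right down on the arbor and released (horizontal distance between wide_wheel_mid and arbor_foot below 0.007 m and z of wide_wheel_mid in the frame of arbor_foot below 0.031 m and angle between the z axis of wide_wheel_mid and the z axis of arbor_foot, either way round below 0.08 rad and contact force between the fingers and wide_wheel below 0.2 N), for 0.2 s.
3. the narrow wheel is down on top of it and released (horizontal distance between each of wide_wheel_mid, narrow_wheel_mid and arbor_foot below 0.007 m and z of wide_wheel_mid in the frame of arbor_foot below 0.031 m and angle between the z axis of each of wide_wheel_mid, narrow_wheel_mid and the z axis of arbor_foot, either way round below 0.08 rad and z of narrow_wheel_mid in the frame of arbor_foot between 0.07 and 0.083 m and contact force between the fingers and narrow_wheel below 0.2 N), for 0.2 s.
4. the handle has passed the index post and gone half way round, anticlockwise (horizontal distance between each of wide_wheel_mid, narrow_wheel_mid and arbor_foot below 0.007 m and z of wide_wheel_mid in the frame of arbor_foot below 0.031 m and angle between the z axis of each of wide_wheel_mid, narrow_wheel_mid and the z axis of arbor_foot, either way round below 0.08 rad and z of narrow_wheel_mid in the frame of arbor_foot between 0.07 and 0.083 m and value of joint spindle above 3.14 rad).
At the end, for the whole second after the job is handed in: Wide wheel on the plate, narrow wheel on its hub, both round the arbor (7 mm, 4.5 degrees, seated within 5 to 7 mm); spindle turned anticlockwise past the index post and once more round, its handle within 0.18 rad of the post; all at rest and released (horizontal distance between each of wide_wheel_mid, narrow_wheel_mid and arbor_foot below 0.007 m and z of wide_wheel_mid in the frame of arbor_foot below 0.031 m and angle between the z axis of each of wide_wheel_mid, narrow_wheel_mid and the z axis of arbor_foot, either way round below 0.08 rad and z of narrow_wheel_mid in the frame of arbor_foot between 0.07 and 0.083 m and value of joint spindle between 6.1 and 6.46 rad and velocity of joint spindle between -0.05 and 0.05 rad/s and linear speed of each of narrow_wheel, wide_wheel below 0.03 m/s); the robot touches nothing.
It fails at once if another thing on the bench pushed out of its place (distance of any of paperweight, wax, tumbler, jacks, shears, paddle, mould from where it was at the start of the episode above 0.04 m).
It fails at once if a thing standing on the bench tipped over (angle between any of tumbler, paperweight, wax, mould's own z axis and vertical above 0.5 rad).
It fails at once if the wide wheel dropped down the arbor (linear speed of wide_wheel above 0.8 m/s and horizontal distance between wide_wheel_mid and arbor_foot below 0.012 m and z of wide_wheel_mid in the frame of arbor_foot below 0.13 m).
It fails at once if the narrow wheel dropped down the arbor (linear speed of narrow_wheel above 0.8 m/s and horizontal distance between narrow_wheel_mid and arbor_foot below 0.012 m and z of narrow_wheel_mid in the frame of arbor_foot below 0.13 m).
It also fails if it takes over 72 s, if anything falls off the work surface, if the arm or the gripper's body presses on something with over 40 N, if the wrist force passes 120 N, or if a joint passes its speed limit or range.

## Working session

There is one attempt and no reset: what is moved stays moved. The work goes in short steps, Python scripts to look and compute and a tool call to move; the robot and the scene stay as the last step left them, time stands still between calls to the robot, and variables do not carry over. Pictures are saved under pics/ and viewed, at most 10 in all, crops included, and the job is handed in when it is done.

Besides the shell and the picture viewer there is one more tool, called after "Call:" as name([rows], argument=value, ...), one row to a line, values as JSON. servo_tool: Moves the arm, as the interface text tells. Its arguments: {"type":"object","properties":{"rows":{"type":"array"},"squeeze":{"type":"number"}},"required":["rows"]}

```bash
mkdir -p pics; cat > h.py <<'E'
import numpy as np, cv2
from plant import status, vision, ticket
from scipy.spatial.transform import Rotation as R
def T(s=None):
    s=s or status.read_state(); M=np.eye(4); M[:3,:3]=R.from_rotvec(s['orientation']).as_matrix(); M[:3,3]=s['tcp_pos']; return M
def cloud(name):
    M=T() if name=='wrist' else None
    d=vision.snapshot(name); P=M@d['hand_eye'] if name=='wrist' else d['pose']
    K=d['mtx']; z=d['depth']; v,u=np.mgrid[:z.shape[0],:z.shape[1]]
    c=np.stack([(u-K[0,2])/K[0,0]*z,(v-K[1,2])/K[1,1]*z,z],-1)
    w=c@P[:3,:3].T+P[:3,3]; w[z==0]=np.nan
    return d['image'],w,d,P
def save(n,im): cv2.imwrite('pics/'+n+'.png',im[...,::-1])
E
python3 - <<'E'
from h import *
s=status.read_state(); print(s['time'],s['tcp_pos'],T()[:3,:3].round(3),s['opening'],s['contact_force'])
for n in('scene','side'):
    im,w,d,P=cloud(n); save(n,im); np.savez(n,im=im,w=w,P=P,K=d['mtx']); print(n,P.round(2),d['mtx'])
E
```

```text
0.0 [176.22493389 546.80327917 213.1205336 ] [[-0.952  0.307 -0.001]
 [ 0.307  0.952 -0.002]
 [ 0.    -0.002 -1.   ]] 91.36682933583685 [ 0.16838372 -0.43124742 -0.08364719]
scene [[ 7.70000e-01  3.50000e-01 -5.30000e-01  1.18397e+03]
 [ 6.40000e-01 -4.50000e-01  6.30000e-01 -7.08420e+02]
 [-2.00000e-02 -8.20000e-01 -5.70000e-01  7.54810e+02]
 [ 0.00000e+00  0.00000e+00  0.00000e+00  1.00000e+00]] [[362.84686025   0.         324.3104629 ]
 [  0.         362.84686025 199.57340356]
 [  0.           0.           1.        ]]
side [[-1.00000e+00 -4.00000e-02  3.00000e-02  5.48940e+02]
 [-5.00000e-02  7.00000e-01 -7.10000e-01  9.82370e+02]
 [ 1.00000e-02 -7.10000e-01 -7.00000e-01  1.08666e+03]
 [ 0.00000e+00  0.00000e+00  0.00000e+00  1.00000e+00]] [[486.39270819   0.         323.10028966]
 [  0.         486.39270819 191.17072341]
 [  0.           0.           1.        ]]
```

View pics/scene.png

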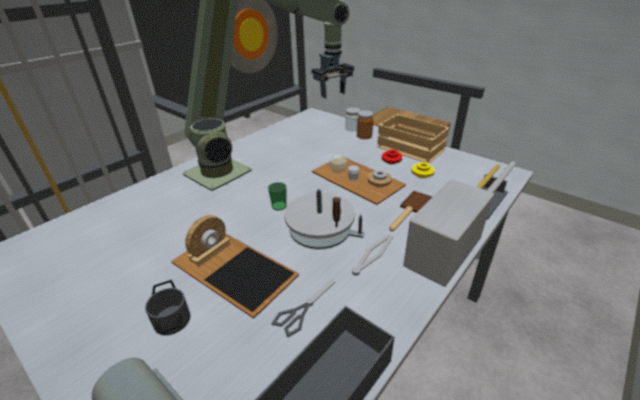

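View pics/side.png

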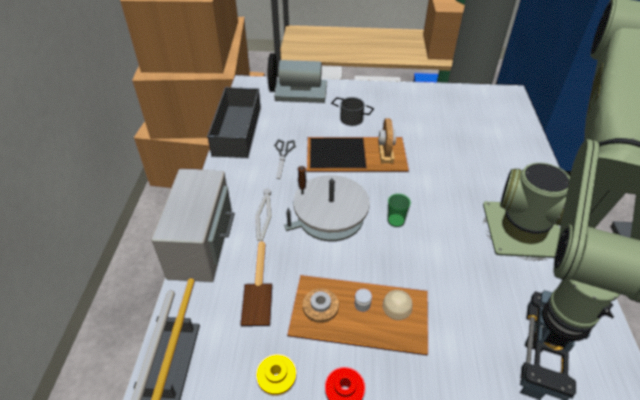

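The scene picture shows the rack board with the wide wheel at about (207,238), the spindle with arbor (319,200), dark handle (336,208) and post (360,225), the narrow wheel on the tray (380,178), and the tumbler (278,196). In the side picture, the wheel is at (388,140), the spindle at (331,205) and the narrow wheel at (321,303). Next I'll measure these from depth.

```bash
cat > m.py <<'E'
from h import *
for n in('scene','side'):
    f=np.load(n+'.npz'); im,w=f['im'].astype(int),f['w']; r,g,b=im[...,0],im[...,1],im[...,2]
    hsv=cv2.cvtColor(f['im'],cv2.COLOR_RGB2HSV).astype(int)
    x,y,z=w[...,0],w[...,1],w[...,2]
    print(n,'bench z',np.nanmedian(z[(x>350)&(x<800)&(abs(y)<300)&(z<8)]))
    brown=(hsv[...,1]>90)&(hsv[...,0]<22)&(z>4)&(z<22)&(x>250)&(x<900)
    for nm,m in(('rack',(y<-120)&(y>-600)&(brown|((z>4)&(z<22)&(r<60)&(x<800)&(x>250)))),('tray',brown&(y>120)&(y<480))):
        m=m&np.isfinite(z)
        k,l,st,_=cv2.connectedComponentsWithStats(cv2.morphologyEx(m.astype(np.uint8),cv2.MORPH_CLOSE,np.ones((3,3))))
        i=1+st[1:,4].argmax(); q=w[(l==i)&m]
        print(nm,len(q),cv2.minAreaRect(q[:,:2].astype(np.float32)),np.median(q[:,2]))
    def rep(nm,m):
        q=w[m&np.isfinite(z)]
        if len(q)>2: print(nm,len(q),'med',np.median(q,0).round(1),'min',np.percentile(q,2,0).round(1),'max',np.percentile(q,98,0).round(1),'circ',[np.round(v,1) for v in cv2.minEnclosingCircle(q[:,:2].astype(np.float32))])
    C=(x>300)&(x<850)
    rep('plate',C&(z>62)&(z<76)&(abs(y)<180)&(hsv[...,1]<60))
    rep('arbor+handle',C&(z>100)&(z<200)&(abs(y)<180))
    rep('handle',C&(z>90)&(z<200)&(abs(y)<180)&(r>g+15))
    rep('arbor',C&(z>100)&(z<200)&(abs(y)<180)&(r<g+10))
    rep('wheel',C&(z>45)&(z<160)&(y<-150)&(y>-420)&(r>g+15))
    rep('wheel top',C&(z>120)&(z<160)&(y<-150)&(y>-420))
    rep('narrow',C&(z>25)&(z<90)&(y>150)&(y<400))
    rep('hubtop',C&(z>56)&(z<68)&(y>150)&(y<400))
    rep('tumbler',(z>10)&(g>r+25)&(g>b+15)&(abs(y)<250)&(x>250))
E
python3 m.py
```

```text
scene bench z 1.1806757793676752
rack 4651 ((498.898193359375, -312.4350280761719), (339.47161865234375, 178.13616943359375), 3.766948938369751) 13.347133786949371
tray 1390 ((489.0040283203125, 309.4305419921875), (178.95640563964844, 337.2476806640625), 84.76483917236328) 13.038122170915415
plate 2167 med [581.4 -39.   71. ] min [ 473.  -123.7   64.8] max [680.6  81.1  73.8] circ [array([530.6,  -1.7]), np.float64(173.8)]
arbor+handle 293 med [659.5 -43.  139.4] min [567.2 -53.8 101.7] max [672.4 -15.  172.6] circ [array([618.9, -33.9]), np.float64(55.5)]
handle 84 med [665.4 -49.  146.9] min [655.5 -53.7 107.7] max [670.7 -40.4 171.6] circ [array([662.6, -45.1]), np.float64(9.8)]
arbor 172 med [581.1 -26.2 135. ] min [566.1 -53.4 101.6] max [672.6 -14.1 172.2] circ [array([619. , -33.3]), np.float64(55.5)]
wheel 816 med [ 406.7 -337.4  106. ] min [ 393.3 -379.2   48. ] max [ 412.5 -262.9  141.2] circ [array([ 402.5, -319.8]), np.float64(61.4)]
wheel top 279 med [ 404.9 -324.3  131.5] min [ 389.8 -362.2  120.3] max [ 410.3 -275.7  142.3] circ [array([ 398. , -316.6]), np.float64(48
[... 1199 characters left out ...]
]), np.float64(167.9)]
wheel 317 med [ 398.8 -276.1  108.9] min [ 374.1 -344.9   50.4] max [ 410.4 -249.9  141.9] circ [array([ 399.4, -303.7]), np.float64(56.4)]
wheel top 125 med [ 398.9 -297.1  134.6] min [ 386.2 -342.1  120.8] max [ 409.4 -267.8  142.6] circ [array([ 401.1, -306.3]), np.float64(41.4)]
narrow 2050 med [541.7 319.4  51.3] min [366.9 273.7  27.5] max [627.9 360.8  77.3] circ [array([562.2, 240.7]), np.float64(218.3)]
hubtop 609 med [477.8 314.9  61.3] min [364.8 281.   56.5] max [605.2 341.7  67.3] circ [array([484.3, 312.4]), np.float64(124.0)]
tumbler 570 med [378.    3.7  59.9] min [348.7 -41.   13.1] max [405.4  22.8  87.6] circ [array([377.3,  -9.2]), np.float64(36.3)]
```

```bash
cat >> h.py <<'E'
def go(x,y,z,psi=None):
    "shift in tool axes (m) and roll to reach world TCP target; psi = world angle of tool y"
    M=T(); d=M[:3,:3].T@(np.array([x,y,z])-M[:3,3])/1000
    p=np.arctan2(M[1,1],M[0,1]); r=0 if psi is None else -(psi-p)
    return d.round(4),round(r,3),'psi',round(p,4)
E
python3 - <<'E'
from h import *
print(go(480,20,360,0.07)); print(vision.snapshot('wrist')['hand_eye'].round(3))
E
```

```text
(array([-0.4507, -0.4085, -0.1462]), np.float64(1.189), 'psi', np.float64(1.259))
[[   0.      -0.966   -0.257   72.626]
 [   1.       0.      -0.      -1.42 ]
 [   0.      -0.257    0.966 -170.33 ]
 [   0.       0.       0.       1.   ]]
```

Call:
servo_tool([
  [[1,-0.05,-0.05,-0.02,0.17],[1,-0.1,-0.09,-0.05,0.34],[1,-0.145,-0.13,-0.08,0.51],[1,-0.19,-0.17,-0.11,0.68],[1,-0.235,-0.21,-0.13,0.85],[1,-0.28,-0.25,-0.146,1.02],[1,-0.325,-0.29,-0.146,1.189],[1,-0.37,-0.33,-0.146,1.189],[1,-0.41,-0.37,-0.146,1.189],[1,-0.45,-0.408,-0.146,1.189],[1,-0.45,-0.408,-0.146,1.189],[1,-0.45,-0.408,-0.146,1.189]],
])

```text
time: 1.65
tcp_pos: [479.4, 20.9, 359.5]
orientation: [-2.143, -2.295, 0.0]
contact_force: [0.3, 0.0, -0.2]
opening: 91.2
grip_force: 0.0
```

```bash
python3 - <<'E'
from h import *
im,w,d,P=cloud('wrist'); save('w1',im); np.savez('w1',im=im,w=w,P=P,K=d['mtx'])
print(status.read_state()['tcp_pos'],go(402,-316,240,0.07))
E
```

```text
[479.04238281  21.66817286 359.75995464] (array([-0.3315, -0.1005,  0.1195]), np.float64(0.0), 'psi', np.float64(0.0703))
```

View pics/w1.png

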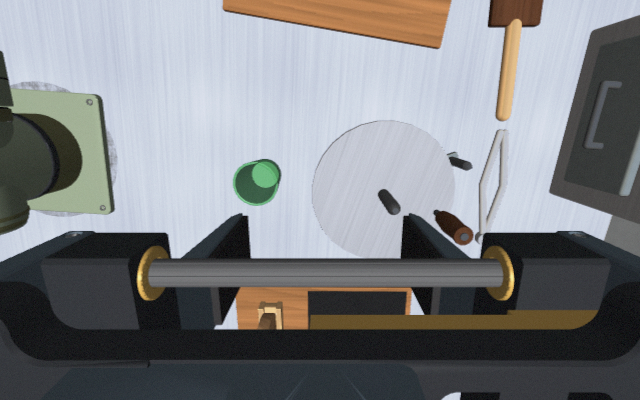

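The plate is fully in view, centred at about (383,190), with the arbor tip at (382,194), the handle top at (464,236) and the post tip at (453,156). I'll measure these.

```bash
python3 - <<'E'
from h import *
f=np.load('w1.npz'); w=f['w']; x,y,z=w[...,0],w[...,1],w[...,2]; im=f['im'].astype(int); r,g=im[...,0],im[...,1]
near=(np.hypot(x-570,y+10)<180)
m=(near&(z>66)&(z<76)).astype(np.uint8)
k,l,st,_=cv2.connectedComponentsWithStats(m); i=1+st[1:,4].argmax()
c=max(cv2.findContours((l==i).astype(np.uint8),cv2.RETR_EXTERNAL,cv2.CHAIN_APPROX_NONE)[0],key=cv2.contourArea)[:,0]
q=w[c[:,1],c[:,0]]; print('plate z',np.median(z[l==i]),'ellipse',cv2.fitEllipse(q[:,:2].astype(np.float32)),'circ',cv2.minEnclosingCircle(q[:,:2].astype(np.float32)))
def rep(nm,m):
    q=w[m]; print(nm,len(q),np.median(q,0).round(1),q.min(0).round(1),q.max(0).round(1))
rep('arbor tip',near&(z>150)&(z<165)&(np.hypot(x-570,y+10)<60)); rep('arbor',near&(z>100)&(z<150)&(np.hypot(x-570,y+10)<60))
rep('handle top',near&(z>165)&(z<180)); rep('handle',near&(z>110)&(z<165)&(np.hypot(x-570,y+10)>60))
rep('index',(np.hypot(x-570,y+10)>116)&near&(z>60)&(z<100)); rep('indextip',(np.hypot(x-570,y+10)>116)&near&(z>84)&(z<100))
for n in('scene','side'):
    F=np.load(n+'.npz');W=F['w'];a=W[(W[...,2]>105)&(W[...,2]<160)&(np.hypot(W[...,0]-570,W[...,1]+10)<60)];print(n,'arbor',a.min(0),a.max(0))
    p=W[(W[...,2]>67)&(W[...,2]<75)&(np.hypot(W[...,0]-570,W[...,1]+10)<140)]; print(cv2.minEnclosingCircle(p[:,:2].astype(np.float32)))
E
```

```text
plate z 69.55121042942187 ellipse ((566.1204833984375, -13.687889099121094), (204.61895751953125, 226.92831420898438), 137.45523071289062) circ ((571.5193481445312, -18.732746124267578), 111.77611541748047)
arbor tip 77 [570.4 -17.8 154.4] [564.2 -24.9 150.1] [576.9 -11.6 157. ]
arbor 193 [566.5 -13.  134.5] [562.6 -26.5 100.1] [579.4  -9.8 149.9]
handle top 316 [656.8 -41.  169.4] [645.4 -54.7 165. ] [670.4 -29.3 173.1]
handle 376 [648.5 -35.  139.7] [644.5 -52.7 110.1] [663.5 -28.4 164.3]
index 389 [523.3  -8.9  73.2] [ 391.8 -128.7   60.4] [694.6  41.3  86.8]
indextip 78 [404.1  -8.3  84.9] [392.3 -39.5  84. ] [693.5  36.3  86.8]
scene arbor [564.8252462  -26.96210234 106.1257741 ] [581.92357048 -11.16169331 158.77663189]
((584.977783203125, -11.462087631225586), 123.96765899658203)
side arbor [565.40786683 -20.30361359 106.12615956] [580.63756047  -3.0571585  156.64455146]
((585.802490234375, -11.201180458068848), 125.11675262451172)
```

Call:
servo_tool([
  [[1,-0.05,-0.015,0,0],[1,-0.1,-0.03,0.01,0],[1,-0.15,-0.045,0.03,0],[1,-0.2,-0.06,0.05,0],[1,-0.24,-0.075,0.07,0],[1,-0.28,-0.09,0.09,0],[1,-0.31,-0.1,0.11,0],[1,-0.331,-0.1,0.12,0],[1,-0.331,-0.1,0.12,0],[1,-0.331,-0.1,0.12,0]],
])

```text
time: 2.95
tcp_pos: [403.8, -315.2, 240.7]
orientation: [2.14, 2.299, 0.001]
contact_force: [-1.1, 0.5, 0.5]
opening: 90.8
grip_force: 0.0
```

```bash
python3 - <<'E'
from h import *
im,w,d,P=cloud('wrist'); save('w2',im); np.savez('w2',im=im,w=w,P=P,K=d['mtx'])
x,y,z=w[...,0],w[...,1],w[...,2]
print(status.read_state()['tcp_pos'],T()[:2,1])
m=(abs(x-402)<50)&(abs(y+316)<120)&(z>90)&(z<150)
q=w[m]; print(len(q),q.min(0),q.max(0))
for lo in(105,115,125,135): 
    a=q[(q[:,2]>lo)&(q[:,2]<lo+10)]
    if len(a): print(lo,len(a),np.percentile(a,[2,50,98],axis=0).round(1).tolist())
E
```

```text
[ 403.77693476 -315.23623683  240.7935069 ] [0.99743482 0.0715682 ]
3407 [ 370.21803007 -378.55365371   90.00426991] [ 423.84022395 -255.72458241  142.25869426]
105 173 [[384.0, -374.5, 105.2], [394.7, -265.4, 110.1], [408.7, -261.5, 114.9]]
115 340 [[384.7, -369.8, 115.3], [396.2, -274.8, 120.1], [408.4, -267.9, 124.8]]
125 673 [[385.5, -359.3, 125.3], [396.1, -290.4, 130.8], [407.9, -277.9, 134.9]]
135 1102 [[387.0, -343.3, 135.2], [396.9, -316.8, 138.9], [406.4, -294.3, 141.2]]
```

View pics/w2.png

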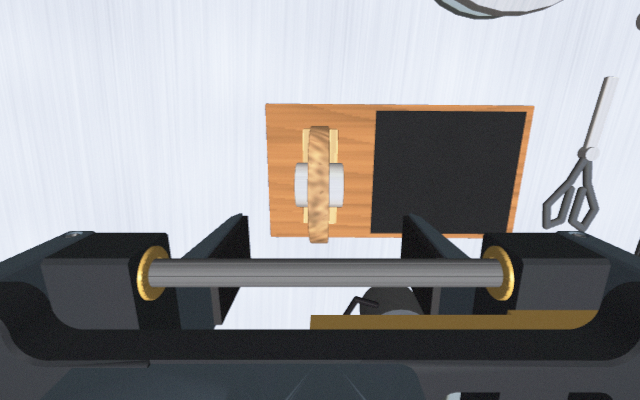

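The wheel stands on edge at about (319,185), with its hub ends clear, and the tool is lined up with the board. I'll take its rim from above.

Call:
servo_tool([
  [[1,-0.003,-0.007,0.04,0],[1,-0.003,-0.007,0.08,0],[1,-0.003,-0.007,0.11,0],[1,-0.003,-0.007,0.129,0],[1,-0.003,-0.007,0.129,0],[0.1,-0.003,-0.007,0.129,0],[0.1,-0.003,-0.007,0.129,0],[0.1,-0.003,-0.007,0.129,0],[0.1,-0.003,-0.007,0.129,0],[0.1,-0.003,-0.007,0.129,0],[0.1,-0.003,-0.007,0.129,0]],
], squeeze=40)

```text
time: 4.38
tcp_pos: [396.1, -319.8, 110.9]
orientation: [-2.142, -2.298, -0.0]
contact_force: [0.6, -0.3, -0.1]
opening: 34.2
grip_force: 0.0
```

Call:
servo_tool([
  [[0.1,0,0,0,0],[0.1,0,0,0,0],[0.1,0,0,0,0],[0.1,0,0,0,0]],
])

```text
time: 4.88
tcp_pos: [396.2, -319.8, 110.9]
orientation: [-2.142, -2.298, -0.0]
contact_force: [-0.1, -0.6, 0.0]
opening: 19.5
grip_force: 39.9
```

Call:
servo_tool([
  [[0.1,0,0,-0.02,0],[0.1,0,0,-0.045,0],[0.1,0,0.03,-0.045,0],[0.1,0,0.06,-0.045,0],[0.1,0,0.09,-0.045,0],[0.1,0,0.105,-0.045,0],[0.1,0,0.105,-0.03,0],[0.1,0,0.105,-0.015,0],[0.1,0,0.105,-0.005,0],[0.1,0,0.105,0,0],[0.1,0,0.105,0,0]],
])

```text
time: 6.25
tcp_pos: [500.7, -312.6, 111.1]
orientation: [2.143, 2.297, 0.0]
contact_force: [0.4, 0.8, -2.8]
opening: 19.9
grip_force: 40.0
```

Call:
servo_tool([
  [[0.1,0,0,0.001,0],[0.7,0,0,0.001,0],[0.7,0,0,0.001,0],[0.7,0,0,0.001,0],[0.7,0,0,0.001,0],[0.7,0,0,0.001,0],[0.7,0,0,0.001,0],[0.7,0,0,0.001,0]],
])

```text
time: 7.25
tcp_pos: [500.9, -312.4, 109.9]
orientation: [-2.142, -2.298, -0.0]
contact_force: [-0.7, -0.2, -0.3]
opening: 63.8
grip_force: 0.0
```

```bash
python3 - <<'E'
from h import *
a,_,_,_=cloud('scene'); b,_,_,_=cloud('side')
save('st',np.hstack([cv2.resize(a[180:330,130:330],(400,300)),cv2.resize(b[90:240,280:480],(400,300))]))
E
```

```text
(no output)
```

View pics/st.png

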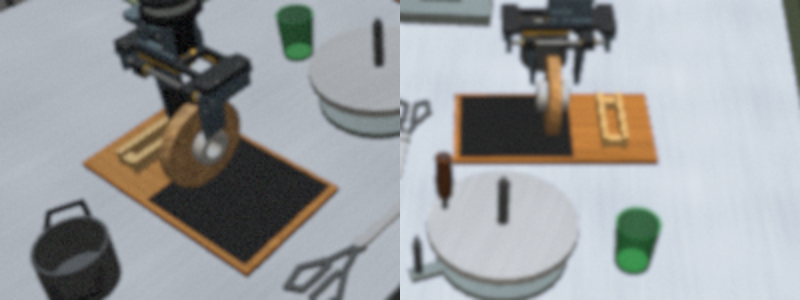

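The wheel (left crop at (200,145), right crop at (553,95)) now stands free on the near end of the pad, leaning slightly between the open fingers. Next I tip it over along +y, caught by the leading finger.

Call:
servo_tool([
  [[0.7,0,0.01,0,0],[0.7,0,0.02,0,0],[0.7,0,0.028,0,0],[0.7,0,0.036,0,0],[0.7,0,0.044,0,0],[0.7,0,0.052,0,0],[0.7,0,0.06,0,0],[0.7,0,0.068,0,0],[0.7,0,0.076,0,0],[0.7,0,0.084,0,0],[0.7,0,0.09,0,0],[0.7,0,0.09,0,0]],
])

```text
time: 8.85
tcp_pos: [591.0, -306.0, 109.8]
orientation: [-2.142, -2.298, -0.0]
contact_force: [-0.2, -0.9, -0.5]
opening: 63.9
grip_force: 0.0
```

Call:
servo_tool([
  [[1,0,0,-0.05,0],[1,-0.05,0,-0.1,0],[1,-0.08,0,-0.17,0],[1,-0.08,0,-0.17,0]],
])

```text
time: 9.35
tcp_pos: [596.7, -388.3, 284.5]
orientation: [2.14, 2.291, 0.001]
contact_force: [1.3, 0.6, -0.6]
opening: 91.2
grip_force: 0.0
```

```bash
python3 - <<'E'
from h import *
im,w,d,P=cloud('wrist'); save('w3',im); np.savez('w3',im=im,w=w)
print(status.read_state()['tcp_pos'])
x,y,z=w[...,0],w[...,1],w[...,2]
B=(abs(x-560)<150)&(abs(y+305)<130)
for lo,hi in((8,20),(20,40),(40,55),(55,75),(75,160)):
    m=B&(z>lo)&(z<hi); q=w[m]
    if len(q)>9: print(lo,len(q),np.percentile(q,[2,50,98],axis=0).round(1).tolist(),cv2.minEnclosingCircle(q[:,:2].astype(np.float32)))
E
```

```text
[ 597.03197832 -389.10111175  285.45678555]
8 16396 [[417.0, -398.4, 10.0], [497.5, -303.9, 11.9], [662.8, -220.7, 14.0]] ((547.953369140625, -318.0876159667969), 163.85939025878906)
20 1050 [[410.5, -375.3, 21.0], [416.1, -319.2, 35.8], [569.1, -260.9, 38.2]] ((492.6642761230469, -316.15460205078125), 100.60267639160156)
40 7012 [[522.4, -364.8, 45.8], [580.5, -302.7, 47.6], [639.1, -248.0, 49.3]] ((580.6987915039062, -306.91778564453125), 65.05724334716797)
55 1002 [[558.2, -329.3, 61.0], [580.3, -305.8, 63.5], [603.1, -284.2, 65.4]] ((580.7871704101562, -306.7630615234375), 24.920822143554688)
```

View pics/w3.png

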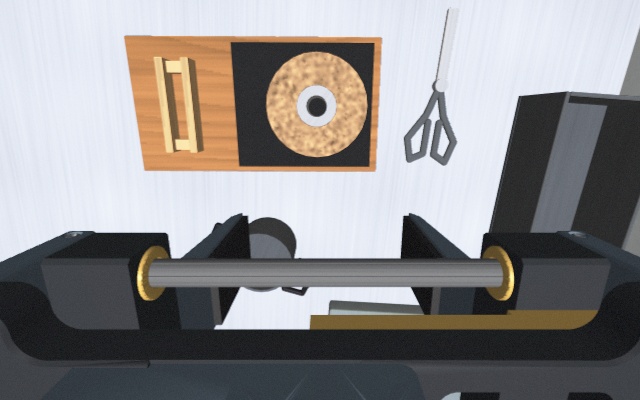

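The wheel lies flat on the pad, hub at (316,105), measured at (580.7, -306.8) with its top at 63.5, as it should be. Next I take it by the hub.

```bash
python3 -c "
from h import *
print(go(580.7,-306.8,50))"
```

```text
(array([ 0.0847, -0.0123,  0.2348]), 0, 'psi', np.float64(0.068))
```

Call:
servo_tool([
  [[1,0.045,-0.006,0.05,0],[1,0.085,-0.012,0.1,0],[1,0.085,-0.012,0.15,0],[1,0.085,-0.012,0.19,0],[1,0.085,-0.012,0.22,0],[1,0.085,-0.012,0.234,0],[1,0.085,-0.012,0.234,0],[0.4,0.085,-0.012,0.234,0],[0.4,0.085,-0.012,0.234,0],[0.4,0.085,-0.012,0.234,0],[0.4,0.085,-0.012,0.234,0],[0.4,0.085,-0.012,0.234,0]],
], squeeze=45)

```text
time: 10.9
tcp_pos: [580.5, -302.3, 48.4]
orientation: [2.139, 2.293, 0.004]
contact_force: [2.2, 0.8, 7.4]
opening: 48.2
grip_force: 46.2
```

Call:
servo_tool([
  [[0.4,0,0,0,0],[0.4,0,0,0,0],[0.4,0,0,0,0]],
])

```text
time: 11.28
tcp_pos: [580.5, -302.3, 48.4]
orientation: [2.139, 2.293, 0.004]
contact_force: [2.0, 0.7, 7.2]
opening: 47.9
grip_force: 46.3
```

```bash
python3 -c "
from h import *
print(go(571+0,-18.4,51), go(571,-18.4,230))"
```

```text
(array([ 0.2838,  0.0103, -0.0032]), 0, 'psi', np.float64(0.0697)) (array([ 0.2834,  0.0113, -0.1822]), 0, 'psi', np.float64(0.0697))
```

Call:
servo_tool([
  [[0.4,0,0,-0.02,0],[0.4,0,0,-0.06,0],[0.4,0,0,-0.11,0],[0.4,0.01,0,-0.16,0],[0.4,0.05,0,-0.2,0],[0.4,0.1,0.003,-0.2,0],[0.4,0.15,0.006,-0.2,0],[0.4,0.2,0.01,-0.2,0],[0.4,0.25,0.01,-0.2,0],[0.4,0.28,0.01,-0.2,0],[0.4,0.288,0.01,-0.2,0],[0.4,0.288,0.01,-0.2,0]],
])

```text
time: 12.78
tcp_pos: [567.8, -14.1, 245.5]
orientation: [-2.141, -2.298, 0.002]
contact_force: [-0.6, 0.2, -3.1]
opening: 48.3
grip_force: 45.4
```

```bash
python3 - <<'E'
from h import *
M=T(); im,w,d,P=cloud('wrist'); np.savez('w4',im=im,w=w)
print(status.read_state()['tcp_pos'],status.read_state()['grip_force'])
t=(w-M[:3,3])@M[:3,:3]   # tool coords
m=np.isfinite(t[...,0])&(t[...,2]>-10)&(t[...,2]<40)&(np.hypot(t[...,0],t[...,1])<90)
q=t[m]; print(len(q)); print(np.histogram(q[:,2],bins=np.arange(-10,42,4)))
for n in('scene','side'):
    im2,W,_,_=cloud(n); np.savez(n+'4',im=im2,w=W)
save('h4',np.hstack([im[:300],]))
E
```

```text
[567.97037315 -14.7305228  245.61033068] 45.365963268850464
17759
(array([  297,   265, 15979,   523,   136,   134,   133,    86,    70,
          68,    54,    14]), array([-10,  -6,  -2,   2,   6,  10,  14,  18,  22,  26,  30,  34,  38]))
```

View pics/h4.png

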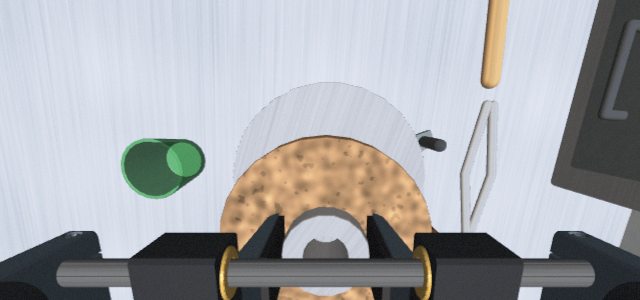

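The held wheel is well in view: cork rim from (222,220) over (326,136) to (432,215), hub at (325,235). I'll fit both circles in the tool frame.

```bash
python3 - <<'E'
from h import *
from scipy.optimize import least_squares
f=np.load('w4.npz'); w=f['w']; M=T(); t=(w-M[:3,3])@M[:3,:3]
def fit(q,r0):
    g=lambda p:np.hypot(q[:,0]-p[0],q[:,1]-p[1])-p[2]
    s=least_squares(g,[0,0,r0],loss='soft_l1'); return s.x.round(2),abs(s.fun).mean().round(2)
m=(abs(t[...,2]-1)<5)&(np.hypot(t[...,0],t[...,1])<80)
q=t[m]; a=np.arctan2(q[:,1],q[:,0]+4); e=[]
for k in np.arange(-1.6,1.6,.04):
    s=q[abs(a-k)<.02]
    if len(s)>5: 
        i=np.hypot(s[:,0],s[:,1]).argmax()
        if np.hypot(*s[i,:2])>50:e.append(s[i])
print('rim',len(e),fit(np.array(e),65))
# tilt of cork plane
r=np.hypot(q[:,0]+4,q[:,1]);Q=q[(r>30)&(r<60)]; A=np.c_[Q[:,:2],np.ones(len(Q))]; s=np.linalg.lstsq(A,Q[:,2],rcond=None)[0]; print('plane',s)
h=t[(t[...,2]<-11)&(t[...,2]>-22)&(np.hypot(t[...,0],t[...,1])<40)]; print(len(h), np.percentile(h,[1,50,99],axis=0).round(1).tolist())
# arbor from w1 at same psi, all in world
f=np.load('w1.npz'); w=f['w']; d=np.hypot(w[...,0]-571,w[...,1]+18.5)
m=((d<150)&(w[...,2]>66)&(w[...,2]<74)); c=w[m]; a=np.arctan2(c[:,1]+18.5,c[:,0]-571); e=[]
for k in np.arange(-3.14,3.14,.05):
    s=c[abs(a-k)<.025]; s=s[np.hypot(s[:,0]-571,s[:,1]+18.5)<118]
    if len(s)>5: e.append(s[np.hypot(s[:,0]-571,s[:,1]+18.5).argmax()])
e=np.array(e); print('plate',len(e),fit(e-[571,-18.5,0],112))
i=w[(d>118)&(d<145)&(w[...,2]>80)&(w[...,2]<95)&(w[...,0]>571)]; print('index',len(i),i.mean(0))
print(T()[:3,:3].round(4))
E
```

```text
rim 80 (array([-2.13, -0.81, 63.59]), np.float64(1.19))
plane [-3.96559920e-04  1.11311822e-03  9.06350233e-01]
3186 [[-26.4, -31.8, -21.2], [9.6, -0.9, -15.0], [21.0, 30.1, -11.5]]
plate 126 (array([ -0.15,   0.52, 110.51]), np.float64(5.46))
index 21 [691.06429154  34.62529231  83.16117627]
[[-6.860e-02  9.976e-01 -4.000e-04]
 [ 9.976e-01  6.860e-02 -5.000e-04]
 [-4.000e-04 -4.000e-04 -1.000e+00]]
```

Call:
servo_tool([
  [[0.4,0,0.0034,0,0],[0.4,0,0.0034,0.02,0],[0.4,0,0.0034,0.04,0],[0.4,0,0.0034,0.05,0],[0.4,0,0.0034,0.055,0],[0.4,0,0.0034,0.06,0],[0.4,0,0.0034,0.065,0],[0.4,0,0.0034,0.07,0],[0.4,0,0.0034,0.075,0],[0.4,0,0.0034,0.075,0]],
])

```text
time: 14.18
tcp_pos: [571.3, -13.7, 170.4]
orientation: [-2.142, -2.297, 0.001]
contact_force: [0.5, -0.4, -2.0]
opening: 48.6
grip_force: 45.4
```

No contact force with the hub 20 mm below the arbor's tip, so it is threaded. I'll lower it fully.

Call:
servo_tool([
  [[0.4,0,0,0.01,0],[0.4,0,0,0.02,0],[0.4,0,0,0.03,0],[0.4,0,0,0.04,0],[0.4,0,0,0.05,0],[0.4,0,0,0.056,0],[0.4,0,0,0.06,0],[0.4,0,0,0.063,0],[0.4,0,0,0.063,0]],
])

```text
time: 15.3
tcp_pos: [571.6, -13.7, 107.9]
orientation: [-2.142, -2.298, -0.0]
contact_force: [0.9, -0.2, -2.8]
opening: 48.4
grip_force: 45.4
```

Call:
servo_tool([
  [[0.4,0,0,0.001,0],[0.4,0,0,0.002,0],[0.75,0,0,0.002,0],[0.75,0,0,0.001,0],[0.75,0,0,0.001,0],[0.75,0,0,0.001,0],[0.75,0,0,-0.03,0],[0.75,0,0,-0.08,0],[0.75,0,0,-0.13,0],[0.75,0,0,-0.18,0],[0.75,0,0,-0.23,0],[0.75,0,0,-0.23,0]],
])

```text
time: 16.8
tcp_pos: [573.3, -13.8, 342.6]
orientation: [2.137, 2.292, 0.01]
contact_force: [-0.7, -0.2, -1.2]
opening: 68.5
grip_force: 0.0
```

```bash
python3 - <<'E'
from h import *
for n in('scene','side'):
    im,W,_,_=cloud(n); d=np.hypot(W[...,0]-573,W[...,1]+16)
    for lo,hi in((100,111),(116,128)):
        q=W[(d<75)&(W[...,2]>lo)&(W[...,2]<hi)]; print(n,lo,len(q),q.mean(0).round(1),np.percentile(q[:,2],[2,50,98]).round(1))
print(status.read_state()['tcp_pos'],go(596,323,200))
E
```

```text
scene 100 557 [573.7 -32.5 106.7] [100.9 106.9 109.5]
scene 116 111 [577.7 -21.5 122. ] [117.  122.5 126.2]
side 100 943 [572.2  -6.6 106. ] [101.1 106.2 110.3]
side 116 141 [572.1  -9.7 121.6] [116.9 121.5 126.2]
[571.38836956 -13.72425876 337.71350827] (array([0.3342, 0.0481, 0.1377]), 0, 'psi', np.float64(0.07))
```

Seated: cork top reads 106 and hub top 122, both as expected. Now the narrow wheel.

Call:
servo_tool([
  [[0.75,0.05,0,0,0],[1,0.1,0.01,0,0],[1,0.15,0.02,0.02,0],[1,0.2,0.03,0.04,0],[1,0.24,0.04,0.05,0],[1,0.25,0.04,0.05,0],[1,0.25,0.04,0.05,0],[1,0.25,0.04,0.05,0]],
])

```text
time: 17.9
tcp_pos: [594.0, 237.1, 288.1]
orientation: [2.143, 2.296, -0.001]
contact_force: [-0.6, 0.2, 0.6]
opening: 90.9
grip_force: 0.0
```

```bash
python3 - <<'E'
from h import *
im,w,d,P=cloud('wrist'); np.savez('w5',im=im,w=w)
x,y,z=w[...,0],w[...,1],w[...,2]
B=(x>545)&(x<660)&(abs(y-320)<70)
for lo,hi in((8,20),(40,52),(54,70)):
    q=w[B&(z>lo)&(z<hi)]
    if len(q)>9: print(lo,len(q),np.percentile(q,[2,50,98],axis=0).round(1).tolist(),cv2.minEnclosingCircle(q[:,:2].astype(np.float32)))
q=w[B&(z>54)&(z<70)]; c=cv2.minEnclosingCircle(q[:,:2].astype(np.float32))[0]
print(status.read_state()['tcp_pos'],go(c[0],c[1],50))
u=np.isfinite(z)&B&(z>40)&(z<70); vv,uu=np.where(u); print(uu.min(),uu.max(),vv.min(),vv.max())
E
```

```text
8 4727 [[547.3, 251.9, 9.8], [618.1, 340.6, 11.6], [655.3, 388.0, 13.3]] ((599.4984130859375, 320.1671447753906), 87.80677032470703)
40 2458 [[546.6, 275.1, 43.8], [585.8, 318.5, 45.6], [624.5, 357.1, 47.3]] ((583.303466796875, 315.9174499511719), 44.89590835571289)
54 957 [[561.0, 293.4, 59.3], [582.9, 316.7, 61.5], [605.7, 338.5, 63.1]] ((583.258056640625, 315.9792175292969), 24.817447662353516)
[594.07614684 237.0366498  288.40292256] (array([ 0.0796, -0.0055,  0.2384]), 0, 'psi', np.float64(0.0684))
292 356 73 144
```

Call:
servo_tool([
  [[1,0.045,-0.003,0.05,0],[1,0.08,-0.0055,0.1,0],[1,0.08,-0.0055,0.15,0],[1,0.08,-0.0055,0.19,0],[1,0.08,-0.0055,0.22,0],[1,0.08,-0.0055,0.237,0],[1,0.08,-0.0055,0.237,0],[0.4,0.08,-0.0055,0.237,0],[0.4,0.08,-0.0055,0.237,0],[0.4,0.08,-0.0055,0.237,0],[0.4,0.08,-0.0055,0.237,0],[0.4,0.08,-0.0055,0.237,0]],
])

```text
time: 19.45
tcp_pos: [583.2, 318.0, 51.3]
orientation: [2.142, 2.298, 0.001]
contact_force: [0.4, -1.2, 1.1]
opening: 48.1
grip_force: 45.0
```

Call:
servo_tool([
  [[0.4,0,0,0,0],[0.4,0,0,0,0],[0.4,0,0,0,0]],
])

```text
time: 19.82
tcp_pos: [583.2, 318.0, 51.2]
orientation: [2.142, 2.298, 0.001]
contact_force: [-0.5, -0.6, 2.1]
opening: 48.1
grip_force: 45.0
```

```bash
python3 -c "
from h import *
print(status.read_state()['tcp_pos'],go(571.5,-18,300))"
```

```text
[583.16153689 318.0315695   51.24580383] (array([-0.3343, -0.035 , -0.2489]), 0, 'psi', np.float64(0.07))
```

Call:
servo_tool([
  [[0.4,0,0,-0.02,0],[0.4,0,0,-0.07,0],[0.4,0,0,-0.12,0],[0.4,-0.03,0,-0.17,0],[0.4,-0.08,-0.01,-0.2,0],[0.4,-0.13,-0.015,-0.2,0],[0.4,-0.18,-0.02,-0.2,0],[0.4,-0.23,-0.025,-0.2,0],[0.4,-0.28,-0.03,-0.2,0],[0.4,-0.32,-0.034,-0.2,0],[0.4,-0.332,-0.035,-0.2,0],[0.4,-0.332,-0.035,-0.2,0]],
])

```text
time: 21.32
tcp_pos: [571.0, -15.8, 250.4]
orientation: [-2.143, -2.295, 0.0]
contact_force: [0.2, 0.2, -1.1]
opening: 48.0
grip_force: 45.0
```

Call:
servo_tool([
  [[0.4,0,0,0,0],[0.4,0,0,0,0]],
])

```text
time: 21.58
tcp_pos: [571.3, -14.5, 250.8]
orientation: [-2.14, -2.299, -0.0]
contact_force: [0.0, -0.2, -1.9]
opening: 48.0
grip_force: 45.0
```

```bash
python3 - <<'E'
from h import *
from scipy.optimize import least_squares
M=T(); im,w,d,P=cloud('wrist'); np.savez('w6',im=im,w=w)
print(M[:3,3]); t=(w-M[:3,3])@M[:3,:3]
q=t[(abs(t[...,2]-4)<5)&(np.hypot(t[...,0],t[...,1])<60)]; print(len(q),np.percentile(q[:,2],[5,50,95]))
a=np.arctan2(q[:,1],q[:,0]+2); e=[]
for k in np.arange(-1.5,1.5,.05):
    s=q[abs(a-k)<.025]
    if len(s)>5:
        i=np.hypot(s[:,0],s[:,1]).argmax()
        if np.hypot(*s[i,:2])>36:e.append(s[i])
e=np.array(e)
for fixed in(None,45,44):
    g=lambda p:np.hypot(e[:,0]-p[0],e[:,1]-p[1])-(fixed or p[2])
    s=least_squares(g,[0,0,45],loss='soft_l1'); print(len(e),s.x.round(2),abs(s.fun).mean())
h=t[(t[...,2]<-7)&(t[...,2]>-20)&(np.hypot(t[...,0],t[...,1])<40)&(abs(t[...,1])<22)]; print(h.max(0),h.min(0))
E
```

```text
[571.25944172 -14.48393967 250.83886276]
6031 [3.97500668 5.68356818 6.95983234]
58 [-1.6  -0.56 44.44] 0.11316683198943461
58 [-2.3  -0.59 45.  ] 0.1869954773131065
58 [-1.04 -0.54 45.  ] 0.16322696687741026
[22.9316675  21.976118   -7.02565615] [ -9.01600159 -21.99352457 -12.43331186]
```

Call:
servo_tool([
  [[0.4,-0.0016,0,0.015,0],[0.4,-0.0016,0,0.03,0],[0.4,-0.0016,0,0.045,0],[0.4,-0.0016,0,0.052,0],[0.4,-0.0016,0,0.057,0],[0.4,-0.0016,0,0.062,0],[0.4,-0.0016,0,0.067,0],[0.4,-0.0016,0,0.072,0],[0.4,-0.0016,0,0.072,0]],
])

```text
time: 22.75
tcp_pos: [571.1, -17.4, 178.5]
orientation: [-2.142, -2.297, 0.001]
contact_force: [-0.1, 1.0, -1.0]
opening: 48.0
grip_force: 45.0
```

Call:
servo_tool([
  [[0.4,0,0,0.005,0],[0.4,0,0,0.01,0],[0.4,0,0,0.013,0],[0.4,0,0,0.015,0],[0.4,0,0,0.017,0],[0.4,0,0,0.017,0]],
])

```text
time: 23.5
tcp_pos: [571.3, -17.3, 161.8]
orientation: [-2.142, -2.298, 0.0]
contact_force: [-0.4, 0.1, -0.9]
opening: 48.4
grip_force: 45.0
```

Call:
servo_tool([
  [[0.4,0,0,0.001,0],[0.4,0,0,0.001,0],[0.75,0,0,0.001,0],[0.75,0,0,0,0],[0.75,0,0,0,0],[0.75,0,0,0,0],[0.75,0,0,-0.03,0],[0.75,0,0,-0.08,0],[0.75,0,0,-0.13,0],[0.75,0,0,-0.15,0],[0.75,0,0,-0.15,0],[0.75,0,0,-0.15,0]],
])

```text
time: 25.0
tcp_pos: [570.7, -17.3, 310.5]
orientation: [-2.141, -2.296, 0.002]
contact_force: [0.2, 0.0, -0.1]
opening: 68.1
grip_force: 0.0
```

```bash
python3 - <<'E'
from h import *
for n in('scene','side'):
    im,W,_,_=cloud(n); d=np.hypot(W[...,0]-573,W[...,1]+16)
    for lo,hi in((101,111),(150,161),(167,178)):
        q=W[(d<70)&(W[...,2]>lo)&(W[...,2]<hi)]; print(n,lo,len(q),q.mean(0).round(1),np.percentile(q[:,2],[2,50,98]).round(1))
im,w,d,P=cloud('wrist'); d=np.hypot(w[...,0]-571,w[...,1]+18)
h=w[(d>70)&(d<112)&(w[...,2]>160)&(w[...,2]<180)]; print('handle',len(h),h.mean(0) if len(h) else 0)
save('w7',im); print(status.read_state()['tcp_pos'],go(570.9+90.2*np.cos(-.268),-18.1+90.2*np.sin(-.268),138))
E
```

```text
scene 101 438 [580.8 -43.5 106.7] [102.2 106.9 109.6]
scene 150 276 [583.2 -29.6 156.4] [150.6 156.8 160.1]
scene 167 121 [574.1 -20.3 172. ] [167.7 172.3 174.9]
side 101 676 [572.4   7.6 106.1] [102.  106.1 110.2]
side 150 381 [571.7  -5.6 155.7] [151.1 155.8 160.1]
side 167 156 [572.3 -14.9 171.5] [167.2 171.7 175.6]
handle 364 [658.33088824 -39.1428508  169.19228362]
[570.79919641 -17.35193416 310.37587723] (array([-0.0307,  0.0856,  0.1721]), 0, 'psi', np.float64(0.07))
```

View pics/w7.png

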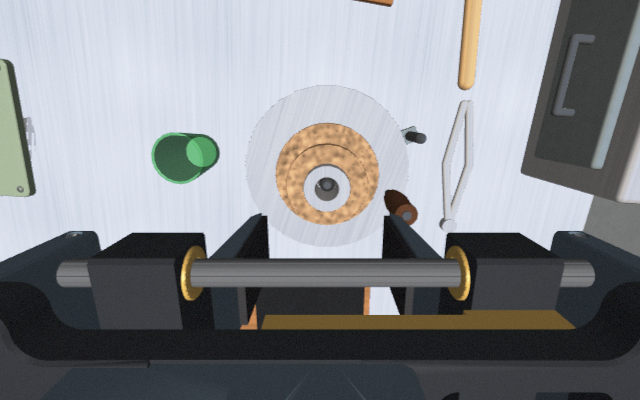

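Both wheels are seated: narrow cork top reads 156 and hub top 172. The handle top is at (404,213) in the wrist picture, about (658.3,-40.4), or 0.66 rad short of the post. I'll grip it lightly.

Call:
servo_tool([
  [[0.5,-0.015,0.045,0,0],[0.5,-0.029,0.0857,0,0],[0.5,-0.029,0.0857,0.04,0],[0.5,-0.029,0.0857,0.08,0],[0.5,-0.029,0.0857,0.12,0],[0.5,-0.029,0.0857,0.15,0],[0.5,-0.029,0.0857,0.17,0],[0.2,-0.029,0.0857,0.172,0],[0.2,-0.029,0.0857,0.172,0],[0.2,-0.029,0.0857,0.172,0],[0.2,-0.029,0.0857,0.172,0],[0.2,-0.029,0.0857,0.172,0]],
], squeeze=12)

```text
time: 26.65
tcp_pos: [658.8, -40.3, 140.5]
orientation: [2.142, 2.298, 0.0]
contact_force: [-1.6, 0.0, 0.8]
opening: 25.0
grip_force: 12.0
```

```bash
cat > arc.py <<'E'
import sys; from h import *
s=status.read_state(); M=T(s); C=np.array([570.9,-18.1]); print(M[:3,3],s['contact_force'],s['opening'],s['grip_force'])
d=M[:2,3]-C; a0=np.arctan2(d[1],d[0]); print('r',np.hypot(*d),'ang rel post',a0-.413)
tot,n=float(sys.argv[1]),int(sys.argv[2])
for k in range(1,n+1):
    a=a0+tot*k/n; p=C+90*np.array([np.cos(a),np.sin(a)])-M[:2,3]; t=M[:2,:2].T@p/1000; print('[0.2, %.3f, %.3f, 0, 0],'%tuple(t),end=' ')
E
python3 arc.py 2.64 12
```

```text
[658.81156576 -40.26346249 140.49087189] [-1.62241656  0.02740153  0.77642667] 24.985185377750785 11.967332507265382
r 90.66235417529626 ang rel post -0.6599643878955214
[0.2, 0.020, 0.003, 0, 0], [0.2, 0.039, 0.003, 0, 0], [0.2, 0.059, -0.001, 0, 0], [0.2, 0.076, -0.010, 0, 0], [0.2, 0.092, -0.022, 0, 0], [0.2, 0.104, -0.038, 0, 0], [0.2, 0.113, -0.055, 0, 0], [0.2, 0.118, -0.075, 0, 0], [0.2, 0.118, -0.094, 0, 0], [0.2, 0.114, -0.114, 0, 0], [0.2, 0.106, -0.132, 0, 0], [0.2, 0.094, -0.148, 0, 0],
```

Call:
servo_tool([
  [[0.2,0.02,0.003,0,0],[0.2,0.039,0.003,0,0],[0.2,0.059,-0.001,0,0],[0.2,0.076,-0.01,0,0],[0.2,0.092,-0.022,0,0],[0.2,0.104,-0.038,0,0],[0.2,0.113,-0.055,0,0],[0.2,0.118,-0.075,0,0],[0.2,0.118,-0.094,0,0],[0.2,0.114,-0.114,0,0],[0.2,0.106,-0.132,0,0],[0.2,0.094,-0.148,0,0]],
])

```text
time: 28.15
tcp_pos: [504.3, 42.9, 140.5]
orientation: [2.139, 2.297, 0.002]
contact_force: [6.4, -5.0, -0.0]
opening: 24.9
grip_force: 12.0
```

```bash
python3 arc.py 2.6 12; python3 - <<'E'
from h import *
im,W,_,_=cloud('side'); d=np.hypot(W[...,0]-573,W[...,1]+16)
for lo,hi in((101,111),(150,161),(167,178)):
    q=W[(d<55)&(W[...,2]>lo)&(W[...,2]<hi)]; print(lo,len(q),np.percentile(q,[2,50,98],axis=0).round(1).tolist() if len(q) else 0)
E
```

```text
[504.29714869  42.94260121 140.49132737] [ 6.3723519  -5.0349481  -0.04539756] 24.880060054034317 11.957874867803184
r 90.34455691953082 ang rel post 1.9867270811898579
[0.2, -0.015, -0.012, 0, 0], [0.2, -0.032, -0.021, 0, 0], [0.2, -0.051, -0.027, 0, 0], [0.2, -0.070, -0.028, 0, 0], [0.2, -0.090, -0.025, 0, 0], [0.2, -0.108, -0.017, 0, 0], [0.2, -0.124, -0.007, 0, 0], [0.2, -0.137, 0.008, 0, 0], [0.2, -0.147, 0.024, 0, 0], [0.2, -0.154, 0.043, 0, 0], [0.2, -0.156, 0.062, 0, 0], [0.2, -0.154, 0.081, 0, 0], 101 375 [[528.2, -32.5, 102.3], [577.8, 8.5, 106.4], [624.1, 35.7, 110.2]]
150 259 [[540.8, -45.9, 150.6], [587.2, 7.7, 155.9], [615.2, 29.9, 159.8]]
167 38 [[550.1, -21.0, 168.0], [561.0, -2.6, 172.3], [597.6, 7.3, 175.6]]
```

Call:
servo_tool([
  [[0.2,-0.015,-0.012,0,0],[0.2,-0.032,-0.021,0,0],[0.2,-0.051,-0.027,0,0],[0.2,-0.07,-0.028,0,0],[0.2,-0.09,-0.025,0,0],[0.2,-0.108,-0.017,0,0],[0.2,-0.124,-0.007,0,0],[0.2,-0.137,0.008,0,0],[0.2,-0.147,0.024,0,0],[0.2,-0.154,0.043,0,0],[0.2,-0.156,0.062,0,0],[0.2,-0.154,0.081,0,0]],
])

```text
time: 29.7
tcp_pos: [594.3, -104.2, 140.4]
orientation: [-2.14, -2.293, 0.001]
contact_force: [-3.2, 4.9, 9.7]
opening: 25.1
grip_force: 12.2
```

```bash
python3 arc.py 1.7 9
```

```text
[ 594.28432912 -104.23127312  140.36094291] [-3.21866321  4.89471985  9.73781059] 25.080860856220557 12.155018684352399
r 89.24921880733245 ang rel post -1.7186903095034964
[0.2, 0.004, 0.016, 0, 0], [0.2, 0.012, 0.031, 0, 0], [0.2, 0.022, 0.045, 0, 0], [0.2, 0.035, 0.056, 0, 0], [0.2, 0.050, 0.064, 0, 0], [0.2, 0.066, 0.070, 0, 0], [0.2, 0.083, 0.072, 0, 0], [0.2, 0.100, 0.072, 0, 0], [0.2, 0.116, 0.068, 0, 0],
```

Call:
servo_tool([
  [[0.2,0.004,0.016,0,0],[0.2,0.012,0.031,0,0],[0.2,0.022,0.045,0,0],[0.2,0.035,0.056,0,0],[0.2,0.05,0.064,0,0],[0.2,0.066,0.07,0,0],[0.2,0.083,0.072,0,0],[0.2,0.1,0.072,0,0],[0.2,0.117,0.068,0,0],[0.2,0.117,0.068,0,0],[0.2,0.117,0.068,0,0]],
])

```text
time: 31.08
tcp_pos: [655.1, 17.2, 140.4]
orientation: [-2.141, -2.297, -0.001]
contact_force: [2.3, 2.6, 5.0]
opening: 25.2
grip_force: 12.1
```

```bash
python3 arc.py 0.1 1
```

```text
[655.09597608  17.15221674 140.42982176] [2.25335003 2.58716388 4.98832199] 25.170790558807145 12.0927315345034
r 91.27804321973886 ang rel post -0.016484039264760775
[0.2, 0.008, -0.005, 0, 0],
```

Call:
servo_tool([
  [[0.5,0,0,0,0],[0.5,0,0,0,0],[0.5,0,0,0,0],[0.5,0,0,0,0],[0.5,0,0,-0.03,0],[0.5,0,0,-0.08,0],[0.5,0,0,-0.13,0],[0.5,0,-0.05,-0.17,0],[0.5,-0.03,-0.085,-0.17,0],[0.5,-0.04,-0.085,-0.17,0],[0.5,-0.04,-0.085,-0.17,0]],
])

```text
time: 32.45
tcp_pos: [574.1, -29.7, 309.8]
orientation: [-2.144, -2.296, -0.001]
contact_force: [0.2, 0.4, 0.3]
opening: 45.4
grip_force: 0.0
```

```bash
python3 - <<'E'
from h import *
im,w,_,_=cloud('wrist'); C=np.array([570.9,-18.1]); d=np.hypot(w[...,0]-C[0],w[...,1]-C[1]); z=w[...,2]
def c(m): return cv2.minEnclosingCircle(w[m][:,:2].astype(np.float32)),np.median(z[m]),m.sum()
h=w[(d>70)&(d<112)&(z>166)&(z<180)].mean(0); i=w[(d>118)&(d<145)&(z>80)&(z<95)&(w[...,0]>571)].mean(0)
print(h,i,np.arctan2(h[1]-C[1],h[0]-C[0])-np.arctan2(i[1]-C[1],i[0]-C[0]))
print('hub',c((d<40)&(z>166)&(z<178)),'narrow',c((d<60)&(z>150)&(z<161)),'wide',c((d<72)&(z>101)&(z<111)))
save('end',im); s=status.read_state(); print(s['tcp_pos'],s['time'],s['contact_force'])
E
```

```text
[654.09739079  15.51663643 169.72147694] [691.23273126  34.31175216  83.10482901] -0.02677793087350233
hub (((571.6321411132812, -19.693614959716797), 25.078859329223633), np.float64(171.428081012041), np.int64(1359)) narrow (((571.717529296875, -19.65951919555664), 45.047698974609375), np.float64(155.54773382467715), np.int64(3627)) wide (((571.2647094726562, -18.201255798339844), 64.9415054321289), np.float64(105.56324856821055), np.int64(3161))
[574.38472105 -29.12336906 309.38840251] 32.5 [-0.73015903  0.17572059  0.12313005]
```

View pics/end.png

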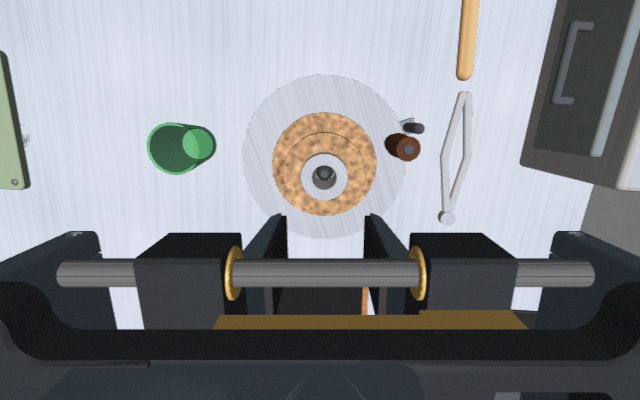

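The handle (404,146) stands in line with the post (413,127), 0.03 rad off. Both wheels are seated and centred within 2 mm, and the arm is clear.

```bash
python3 -c "
from plant import ticket
print(ticket.job_done())"
```

```text
the job is handed in; nothing more can be done
None
```

The job is handed in (no verdict came back): by my last measurements both wheels are seated on the arbor, the crank went past the post and once more round, stopping about 0.03 rad short of it, and the arm is clear.

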